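# Open the label-roll holder to the mark and keep it open

### The arm

A 7-joint arm with a two-finger parallel gripper is mounted at the origin on the work surface. World frame = base frame: x ahead of the robot, y to its left, z up, the work surface at z = 0. Lengths are in m, angles in degrees, forces in N, time in s.
With the tool pointing down it reaches from about 0.425 to 0.875 m from the base axis. Payload 4.7 kg.
Tool frame: the origin (TCP) lies at the very end of the fingers, on their centre line; the grasp point (between the pads) lies 19 mm behind it; z points along the fingers, y is the line along which they close (so a half turn about z gives the same grasp; the last joint's range is limited). The gripper opens to 87 mm and grips with 3 to 60 N. Pads are 19 mm wide; open, the fingers measure 117 mm over their backs; the gripper's body (75 mm by 190 mm) begins 51 mm behind the grasp point.
Start: joints at [72.542, 18.392, -4.016, 83.108, 1.295, 78.541, -3.26], TCP at [0.204, -0.617, 0.223] pointing down, gripper open.
Joint ranges: [-163.93, 163.93], [-17.29, 119.83], [-79.2, 71.16], [3.27, 140.29], [-89.18, 269.18], [5.43, 117.66], [-154.24, 154.24]. Speed limits (degrees/s): [147.25, 147.25, 180, 180, 180, 180, 180].

### API

Orientations are given as [roll, pitch, yaw] about the fixed x, y, z axes, in that order (R = Rz(yaw) Ry(pitch) Rx(roll)).
In Python, from cell import get_obs, cams, ticket, finder gives the robot as it stands.
- The arm moves only by the shell command python3 -m creep 'ROWS' [FORCE]. ROWS is text: rows parted by semicolons, each of 5 numbers parted by spaces: the shift along the world's x, y, z in m, then the turn about the world's z in degrees, then the finger opening in m, from 0 to 0.087. A call has 1 to 8 rows; each row shifts and turns the commanded pose from where the row before left it; what a row does not reach is not made up. A row lasts 1/8 s, in which the tool goes at most 62.5 mm and 10.7 degrees, less where a joint would pass 70% of its speed; a pose out of reach is approached as far as the arm can. A call with a gripper value outside its range is refused whole. The fingers move at their own pace and stop on an object; FORCE is the grip in N (left out, the last holds). Time passes only in rows, so rows that do not move let the fingers close. It gives the time, the measured TCP pose, the force, the opening and the grip force at its end, in the units of the state.
- get_obs(): the state, without advancing time (a new reading comes with each control period).
- cams.read_camera(name): name is "scene" or "top" or "wrist"; returns the picture (400x640x3 uint8, red, green, blue); there is no depth.
- cams.calibration(name): a dict with "fx", "fy", "cx", "cy" (pixels), "extrinsics" (4x4, takes a point from world to camera coordinates). Camera axes: x right, y down, z forward; pixel columns grow to the right and rows downward; lengths in m; the calibration is good to about 2 mm. The wrist camera is an equidistant fisheye: a pixel r from the principal point sees the ray r / f radians off the axis. A picture is of the moment at which its call begins: read the wrist's pose just before it. calibration takes no time and is no camera call; for the wrist camera it gives the pose at the moment of the call.
- ticket.sign_off(): hands the job in; it is judged then, once.
Trained networks look in the newest picture that a camera, given by its name, has taken for a name from the list of things; names that differ only in an ending like _2 or _b are one class to them, and where a whole thing is asked for, a point or a joint stands for the part that bears it (a point fixed in the world has none). Each returns a list of dicts, best first, with "p" (0 to 1); they miss things now and then, are a little off and sometimes report something else, mostly with a low value. They report only what shows in the picture. A call takes as long as a camera call.
- finder.masks_of(name, camera): "mask" (400x640 bool, what is visible of it) and "xy" ([column, row] in pixels, amid what is visible of it).
- finder.tip_of(name, camera): "xy" ([column, row] in pixels: a listed point, or the origin of a listed thing).
The state is a dict: "time_s": time; "qpos": joint angles; "joint_velocities": joint speeds; "effort": joint torques, N m; "tool_pos": TCP position; "tool_rot": TCP orientation; "force": force on the tool from outside, world axes, zero at the start; "wrist_torque": the same for the moment, N m; "grip_width": finger opening in m; "grasp_force": force on a finger pad.
Only numpy, scipy, OpenCV 4.12 (cv2) and the standard library are available. Lean on these libraries where they do the work, as an engineer would, in place of code of your own. Each camera call takes 0.05 s, during which the arm holds its last target. There are 200 camera calls.

### The job

The label unwinder on the packing table is empty and a colleague is waiting to drop a new roll in. First free its lock: twist the black bar knob clockwise (seen from above) as far as it goes, then let go so that it springs back fully. Then take the sliding cheek by its tall upright grip, pull it out along the rails against its spring until its pointer is level with the small dark upright mark standing at the outer edge of the ruler, and keep it there: finish while still holding it, with the roll, bottle and carton on the table left where they are.

Things in the scene. Friction and masses are not known exactly. Their poses are not given: they have to be found in the camera images.
- unwinder: Grey base plate 180 (x) x 300 (y) x 12 mm fixed on the table, origin: centre of its underside. Rails along y; the sliding cheek is pulled to +y. Along y: knob housing 80 x 80 mm, top 67 mm above the table, centred at y = -105 mm; fixed cheek (black disc, radius 35, top 85 mm above the table, y -34 to -26 mm); sliding cheek; 42 mm high end bracket at y = 141 mm. White ruler, +x side.
- knob (a joint): Angle of the bar knob: 0 at rest, grows as it turns clockwise seen from above, stop at 1.1 rad. A spring returns it to 0 when let go (0.02 N m at rest, 0.1 N m at the stop).
- knob_top (a point): Top of the knob's bar, on the turning axis, 105 mm above the table; turns with the knob. The black bar is 50 mm long (this point's x axis, parallel to the unwinder's x at rest), 12 mm thick (y), 32 mm tall, on a disc of radius 28 mm that turns with it (disc top 73 mm above the table). It swings freely between fingers opened to 60 mm or more. May read None while gripped.
- knob_grip (a point): Point on the knob's vertical turning axis, 94 mm above the table: the height to grip the bar. It does not turn; its axes are those of the unwinder.
- cheek (a joint): Travel of the sliding cheek in m along the unwinder's +y: 0 at rest (pulled in), stop at 0.075. A spring pulls it back to 0 when let go: about 6 N at rest, 9 N at 0.025, 13 N at 0.06.
- cheek_grip (a point): Where to pinch the sliding cheek from above: middle of its black upright grip plate, 122 mm above the table; plate 44 mm wide (x), 12 mm thick (y), 84 to 140 mm above the table. Below it a black disc of radius 35 mm on a carriage 122 mm wide (x). Axes as the unwinder's; y = 10 mm + travel in the unwinder's frame. May read None while gripped.
- pointer_tip (a point): Free end of the cheek's dark steel pointer (4 mm wide in y), 75 mm to the +x side of the grip plate's middle and at the same y, 24 mm above the table; axes as the unwinder's; moves with the cheek; may read None while gripped.
- mark_top (a point): Top of the mark: a small fixed dark steel upright tab, 8 (x) x 4 (y) x 18 mm, at the outer edge of the white ruler (x = 84 mm in the unwinder's frame), top 30 mm above the table. The pointer is level with it when both have the same y in the unwinder's frame, at a travel of 25 to 60 mm.
- roll: Bystander: white label roll lying flat, outer diameter 84 mm, hole 38 mm, 50 mm tall; origin: centre of its underside.
- bottle: Bystander: small amber bottle, diameter 32 mm, 85 mm tall; origin: centre of its underside.
- carton: Bystander: cardboard carton 55 x 55 x 75 mm tall; origin: centre of its underside.

How it is judged (in metres and radians):
On the way, in this order (a step that is already met when the one before it is completed fails the run):
1. the knob is turned clockwise to its stop (value of joint knob above 1 rad), for 0.1 s.
2. the knob is let go and has sprung back (value of joint knob below 0.12 rad and contact force between the fingers and knob below 0.3 N), for 0.2 s.
3. the sliding cheek is pulled out to the mark and held by the gripper (y of mark_top in the frame of pointer_tip between -0.005 and 0.005 m and contact force between the fingers and cheek above 2 N), for 0.3 s.
At the end, for the whole second after the job is handed in: The gripper's fingers still hold the sliding cheek (more than 2 N of contact), its pointer is within 5 mm of the mark along the rails and at rest, the knob is back at rest (under 0.12 rad) and untouched, and roll, bottle and carton are within 20 mm of where they stood (all of step 2 and all of step 3 and velocity of joint cheek between -0.01 and 0.01 m/s and distance of each of roll, bottle, carton from where it was at the start of the episode below 0.02 m); the arm keeps its last pose, push and grip.
It fails at once if the roll is pushed about or knocked over (distance of roll from where it was at the start of the episode above 0.02 m or angle between roll's own z axis and vertical above 0.3 rad).
It fails at once if the bottle is pushed about or knocked over (distance of bottle from where it was at the start of the episode above 0.02 m or angle between bottle's own z axis and vertical above 0.3 rad).
It fails at once if the carton is pushed about or knocked over (distance of carton from where it was at the start of the episode above 0.02 m or angle between carton's own z axis and vertical above 0.3 rad).
It also fails if it takes over 50 s, if anything falls off the work surface, if the arm or the gripper's body presses on something with over 40 N, if the wrist force passes 120 N, or if a joint passes its speed limit or range.

## Working session

There is one attempt and no reset: what is moved stays moved. The work goes in short steps, Python scripts to look and compute and a shell command to move; the robot and the scene stay as the last step left them, time stands still between calls to the robot, and variables do not carry over. Pictures are saved under pics/ and viewed, at most 10 in all, crops included, and the job is handed in when it is done.

```bash
mkdir -p pics; cat > h.py <<'E'
import numpy as np, cv2
from cell import get_obs, cams, ticket, finder
def ray(cam,xy,cal):
    E=np.array(cal["extrinsics"]);R=E[:3,:3];t=E[:3,3]
    u=(xy[0]-cal["cx"])/cal["fx"];v=(xy[1]-cal["cy"])/cal["fy"]
    if cam=="wrist":
        r=np.hypot(u,v);d=np.array([np.sin(r)*u/max(r,1e-9),np.sin(r)*v/max(r,1e-9),np.cos(r)])
    else: d=np.array([u,v,1.]);d/=np.linalg.norm(d)
    return -R.T@t,R.T@d
def tri(rays):
    A=np.zeros((3,3));b=np.zeros(3)
    for o,d in rays:
        P=np.eye(3)-np.outer(d,d);A+=P;b+=P@o
    x=np.linalg.solve(A,b)
    return x,[np.linalg.norm((np.eye(3)-np.outer(d,d))@(x-o)) for o,d in rays]
def atz(o,d,z): return o+d*(z-o[2])/d[2]
def look(names,cs=("scene","top","wrist"),save=None):
    out={}
    for c in cs:
        cal=cams.calibration(c);im=cams.read_camera(c)
        if save: cv2.imwrite(f"pics/{save}_{c}.png",im[:,:,::-1])
        for n in names:
            r=finder.tip_of(n,c)
            if r and r[0]["p"]>.3 and r[0]["xy"] is not None: out.setdefault(n,{})[c]=(np.round(r[0]["xy"],1),round(r[0]["p"],2),ray(c,r[0]["xy"],cal))
    for n,v in out.items():
        print(n,{c:(list(map(float,a[0])),a[1]) for c,a in v.items()})
        if len(v)>1:
            x,e=tri([a[2] for a in v.values()]);print("   ",x.round(4),np.round(e,4))
    return out
E
python3 - <<'E'
from h import *
o=look(["unwinder","knob_top","knob_grip","cheek_grip","pointer_tip","mark_top","roll","bottle","carton"],save="a")
s=get_obs();print(s["time_s"],s["tool_pos"],s["tool_rot"],s["force"])
for n,z in [("roll",0),("bottle",0),("carton",0),("mark_top",.03),("pointer_tip",.024),("knob_top",.105),("cheek_grip",.122)]:
    for c,a in o.get(n,{}).items(): print(n,c,atz(*a[2],z).round(4))
im=np.vstack([cv2.imread("pics/a_scene.png"),cv2.imread("pics/a_top.png")]);cv2.imwrite("pics/ab.png",cv2.resize(im,(480,600)))
E
```

```text
unwinder {'scene': ([372.7, 221.9], 0.87), 'top': ([306.4, 268.7], 0.78)}
    [ 0.5073  0.0636 -0.0038] [0.002 0.002]
knob_top {'scene': ([362.5, 146.7], 0.97), 'top': ([324.7, 231.1], 0.43)}
    [0.5567 0.0371 0.2131] [0.0167 0.0167]
knob_grip {'scene': ([358.2, 147.4], 0.8), 'top': ([360.6, 298.7], 0.83)}
    [ 0.4572 -0.0317  0.0924] [0.0004 0.0004]
cheek_grip {'scene': ([388.4, 180.8], 0.85), 'top': ([297.1, 269.2], 0.84)}
    [0.5078 0.0759 0.1236] [0.005 0.005]
pointer_tip {'scene': ([337.7, 221.5], 0.64)}
mark_top {'scene': ([344.3, 245.0], 0.57)}
roll {'scene': ([317.9, 285.6], 0.6), 'top': ([290.1, 181.9], 0.85)}
    [0.6819 0.0925 0.0025] [0.0017 0.0017]
bottle {'scene': ([298.3, 241.7], 0.78), 'top': ([331.2, 199.4], 0.84)}
    [0.6444 0.0079 0.0093] [0.0049 0.0049]
carton {'scene': ([287.8, 188.4], 0.93), 'top': ([394.8, 231.7], 0.82)}
    [ 0.5723 -0.1104  0.0028] [0.002 0.002]
1.5 [ 0.2036962  -0.6172595   0.22256068] [1.79999321e+02 3.06011980e-03 1.82674590e+01] [-0.1624813  -0.44905447  0.08681661]
roll scene [0.6819 0.0901 0.    ]
roll top [0.6813 0.094  0.    ]
bottle scene [ 0.6431 -0.001  -0.    ]
bottle top [0.6425 0.0115 0.    ]
carton scene [ 0.5697 -0.1106 -0.    ]
carton top [ 0.5737 -0.1125  0.    ]
mark_top scene [0.6038 0.0766 0.03  ]
pointer_tip scene [0.5715 0.0292 0.024 ]
knob_top scene [ 0.4599 -0.019   0.105 ]
knob_top top [0.573  0.0252 0.105 ]
cheek_grip scene [0.5029 0.0787 0.122 ]
cheek_grip top [0.5109 0.0722 0.122 ]
```

View pics/ab.png

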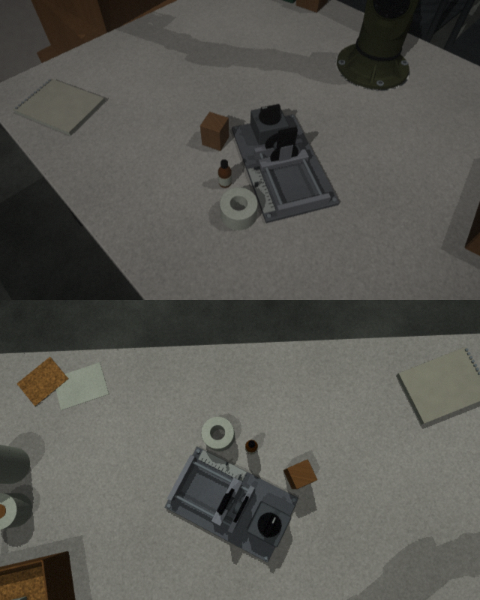

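The scene and top views show the unwinder in the middle, rotated about -27°. The knob is nearest the robot, around scene px (358,147), and the cheek is beyond it, around (388,181). Roll, bottle and carton stand on the ruler side. I'll move in for a close look.

```bash
python3 -m creep '0.02 0.047 0.005 10 0.087;0.023 0.047 0.005 10 0.087;0.023 0.047 0.005 10 0.087;0.023 0.047 0.005 10 0.087;0.023 0.047 0.005 10 0.087;0.023 0.047 0.005 10 0.087;0.023 0.047 0.005 10 0.087;0.023 0.047 0.005 10 0.087' 30 && python3 -m creep '0.023 0.048 0.005 10.5 0.087;0.023 0.048 0.005 10.5 0.087;0.023 0.048 0.005 10.5 0.087;0.023 0.048 0.005 10.5 0.087;0.02 0.048 0 10.5 0.087;0 0 0 0 0.087;0 0 0 0 0.087'
python3 - <<'E'
from h import *
look(["knob_top","knob_grip","cheek_grip","pointer_tip","mark_top","unwinder"],save="b")
s=get_obs();print(s["time_s"],s["tool_pos"],s["tool_rot"],s["qpos"])
E
```

```text
time_s: 2.5
tool_pos: [0.3853, -0.2397, 0.2631]
tool_rot: [180.0, 0.1, 98.6]
force: [1.8, -0.6, 0.2]
grip_width: 0.0876
grasp_force: 0.0
time_s: 3.38
tool_pos: [0.4965, -0.002, 0.2825]
tool_rot: [-180.0, 0.0, 150.7]
force: [0.4, 0.5, 0.0]
grip_width: 0.0871
grasp_force: 0.0
knob_top {'scene': ([361.5, 143.1], 0.85), 'wrist': ([276.7, 159.5], 0.9)}
    [ 0.455  -0.0277  0.1056] [0.0013 0.0013]
knob_grip {'scene': ([359.2, 146.8], 0.56), 'wrist': ([278.7, 153.8], 0.81)}
    [ 0.4535 -0.0286  0.0923] [0.0027 0.0027]
cheek_grip {'scene': ([384.5, 181.5], 0.84), 'wrist': ([379.4, 163.0], 0.84)}
    [0.5093 0.0711 0.1203] [0.0035 0.0035]
pointer_tip {'scene': ([336.7, 224.7], 0.95), 'wrist': ([365.1, 198.7], 0.63)}
    [0.5754 0.0335 0.0207] [0.0023 0.0023]
mark_top {'scene': ([341.8, 242.6], 0.38), 'wrist': ([356.7, 147.3], 0.44)}
    [ 0.5343  0.0433 -0.0741] [0.0251 0.0251]
unwinder {'scene': ([372.5, 218.0], 0.91), 'wrist': ([355.1, 143.4], 0.6)}
    [ 0.5016  0.0586 -0.0022] [0.0026 0.0026]
4.425 [ 0.49671578 -0.00124495  0.28258109] [1.79994887e+02 2.47782934e-03 1.50769757e+02] [ 39.22980746  -0.3668148  -41.49946445  97.67246081  -0.24818867
  82.59755567  58.53263909]
```

View pics/b_wrist.png

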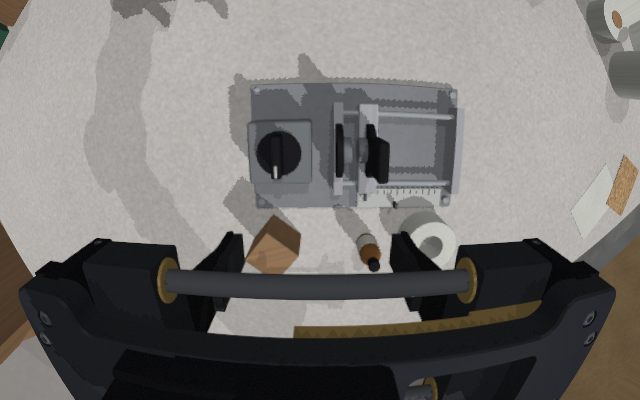

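The wrist view is square to the base plate, with the knob at (278,153), the cheek grip at (379,163), the pointer end near (365,198) and the mark near (396,205). The roll at (435,237) is close to the mark. Next I'll refine the yaw and locate the mark.

```bash
python3 - <<'E'
from h import *
cal=cams.calibration("wrist")
for n,xy,z in [("A",(250,84),.012),("B",(456,91),.012),("C",(451,206),.012),("D",(257,207),.012),("mark",(396,205),.03),("ptr",(365,198),.024)]:
    print(n,atz(*ray("wrist",xy,cal),z).round(4))
im=cv2.imread("pics/b_wrist.png")[60:260,230:480];cv2.imwrite("pics/b2.png",cv2.resize(im,(750,600),interpolation=cv2.INTER_CUBIC))
E
```

```text
A [ 0.352  -0.0259  0.012 ]
B [0.4983 0.2318 0.012 ]
C [0.656  0.1514 0.012 ]
D [ 0.5102 -0.1106  0.012 ]
mark [0.6016 0.071  0.03  ]
ptr [0.572  0.0359 0.024 ]
```

View pics/b2.png

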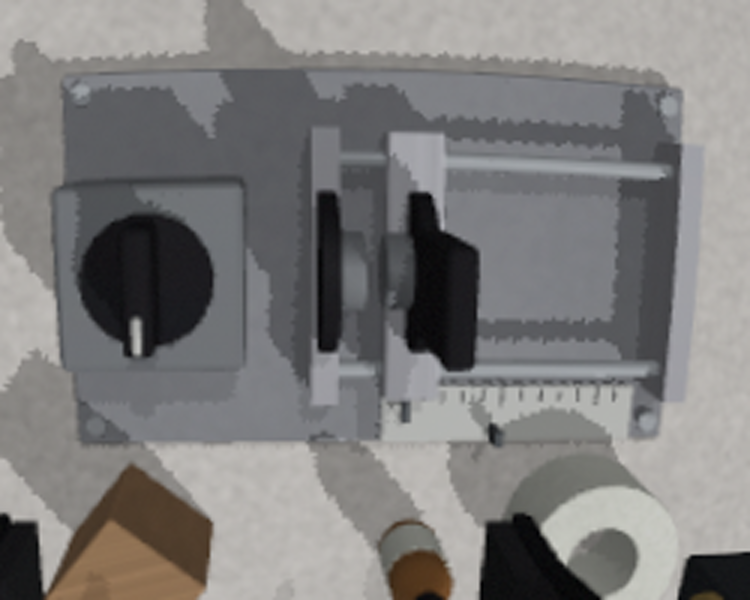

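```bash
python3 -m creep '-0.022 -0.015 -0.03 0.7 0.07;-0.021 -0.014 -0.03 0 0.07;0 0 -0.04 0 0.07;0 0 -0.04 0 0.07;0 0 -0.03 0 0.07;0 0 -0.02 0 0.07;0 0 -0.014 0 0.07;0 0 0 0 0.07' 15
python3 - <<'E'
from h import *
s=get_obs();print(s["time_s"],s["tool_pos"],s["tool_rot"],s["force"])
look(["knob_top","knob_grip"],save="c")
E
```

```text
time_s: 5.42
tool_pos: [0.4531, -0.0301, 0.078]
tool_rot: [-180.0, -0.1, 151.5]
force: [-0.7, 0.9, 0.6]
grip_width: 0.0701
grasp_force: 0.0
5.425 [ 0.45314232 -0.0301448   0.07795899] [-1.79993962e+02 -9.48487853e-02  1.51474997e+02] [-0.70041304  0.94503695  0.57452577]
knob_top {'scene': ([360.9, 142.7], 0.53), 'top': ([359.5, 299.9], 0.57), 'wrist': ([317.8, 271.3], 0.79)}
    [ 0.4551 -0.029   0.1042] [0.0014 0.0019 0.0009]
knob_grip {'scene': ([360.8, 147.1], 0.58), 'top': ([362.0, 303.5], 0.9), 'wrist': ([315.5, 259.6], 0.63)}
    [ 0.4514 -0.0313  0.0918] [0.0019 0.0034 0.0023]
```

View pics/c_wrist.png

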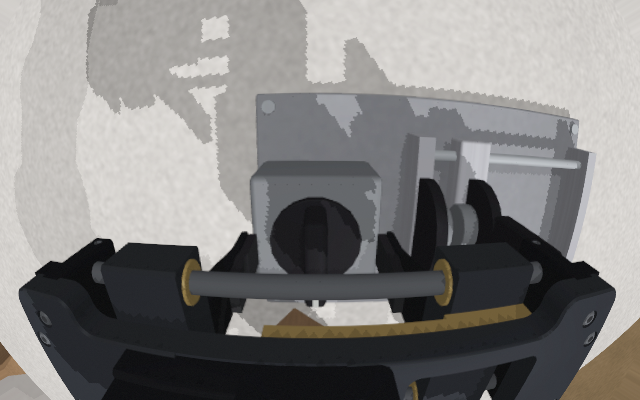

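The bar sits centred between the open fingers, around (316,250). I'll grip it and twist.

```bash
python3 -m creep '0 0 0 0 0.0;0 0 0 0 0.0;0 0 0 0 0.0;0 0 0 0 0.0;0 0 0 0 0;0 0 0 -5 0;0 0 0 -9 0;0 0 0 -9 0' 15 && python3 -m creep '0 0 0 -9 0;0 0 0 -9 0;0 0 0 -9 0;0 0 0 -8 0;0 0 0 -5 0;0 0 0 -2 0;0 0 0 0 0;0 0 0 0 0'
python3 - <<'E'
from h import *
s=get_obs();print(s["tool_pos"],s["tool_rot"],s["force"],s["wrist_torque"])
cams.read_camera("wrist");cv2.imwrite("pics/d.png",cams.read_camera("wrist")[:,:,::-1])
E
```

```text
time_s: 6.88
tool_pos: [0.4532, -0.0307, 0.0785]
tool_rot: [-179.9, -0.0, 128.2]
force: [-1.1, -1.6, -0.1]
grip_width: 0.0118
grasp_force: 15.0
time_s: 7.88
tool_pos: [0.4533, -0.0307, 0.0785]
tool_rot: [-180.0, 0.0, 86.5]
force: [-2.7, -1.9, 0.5]
grip_width: 0.0118
grasp_force: 15.0
[ 0.45326869 -0.0306867   0.07845963] [-1.79952820e+02  3.83950983e-02  8.65173641e+01] [-2.72566426 -1.91508204  0.45066286] [-0.55218373  0.37183723  0.19764683]
```

View pics/d.png

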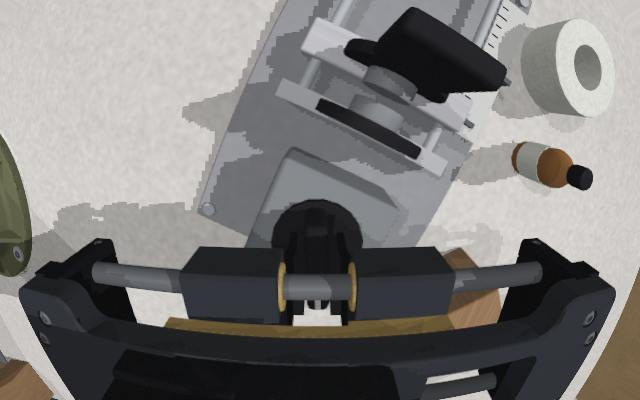

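```bash
python3 -m creep '0 0 0 -2 0;0 0 0 -2 0;0 0 0 0 0;0 0 0 0 0'
python3 -c "
from h import *
s=get_obs();print(s['tool_rot'],s['wrist_torque'],s['force'])"
```

```text
time_s: 8.48
tool_pos: [0.4533, -0.0305, 0.0784]
tool_rot: [-180.0, 0.0, 82.5]
force: [-3.3, -2.8, 1.0]
grip_width: 0.0128
grasp_force: 15.4
[-1.79958863e+02  2.26014091e-02  8.24722851e+01] [-0.73574739  0.75670719  0.29308764] [-3.26440636 -2.82910298  0.99459458]
```

The torque is rising and the pads are starting to twist on the bar, so it is at its stop. I'll release and lift.

```bash
python3 -m creep '0 0 0 0 0.08;0 0 0 0 0.08;0 0 0 0 0.08;0 0 0 0 0.08;0 0 0 0 0.08;0 0 0 0 0.08;0 0 0.03 0 0.08;0 0 0.04 0 0.08' && python3 -m creep '0 0 0.06 10 0.08;0 0 0.03 10 0.08;0.01 0.02 0 10 0.07;0.01 0.02 0 10 0.07;0.01 0.02 0 10 0.06;0.01 0.015 0 10 0.06;0 0 0 9.3 0.06;0 0 0 0 0.06'
python3 - <<'E'
from h import *
s=get_obs();print(s["time_s"],s["tool_pos"],s["tool_rot"],s["force"],s["wrist_torque"])
look(["knob_top","cheek_grip","pointer_tip","mark_top"],save="e")
E
```

```text
time_s: 9.48
tool_pos: [0.453, -0.0297, 0.1486]
tool_rot: [-179.9, -0.1, 82.5]
force: [0.9, -0.4, -0.2]
grip_width: 0.0783
grasp_force: 0.0
time_s: 10.48
tool_pos: [0.4938, 0.0453, 0.2385]
tool_rot: [180.0, -0.0, 151.7]
force: [-0.4, -0.6, -1.0]
grip_width: 0.0601
grasp_force: 0.0
10.475 [0.49378154 0.0453146  0.23852485] [ 1.79963909e+02 -1.18492002e-02  1.51709714e+02] [-0.42318072 -0.63523049 -0.98516777] [ 0.08432389 -0.10151338 -0.03367685]
knob_top {'scene': ([363.5, 143.5], 0.66), 'wrist': ([233.1, 190.4], 0.93)}
    [ 0.4535 -0.0261  0.1067] [0.0033 0.0033]
cheek_grip {'scene': ([383.7, 182.3], 0.81), 'wrist': ([351.4, 195.2], 0.64)}
    [0.5104 0.0737 0.1205] [0.0009 0.0009]
mark_top {'scene': ([343.0, 241.5], 0.4), 'wrist': ([234.2, 191.5], 0.46)}
    [ 0.4815 -0.0849 -0.1826] [0.0521 0.0521]
pointer_tip {'top': ([323.4, 230.1], 0.53), 'wrist': ([337.3, 231.5], 0.92)}
    [0.5803 0.0292 0.0165] [0.0005 0.0005]
```

View pics/e_wrist.png

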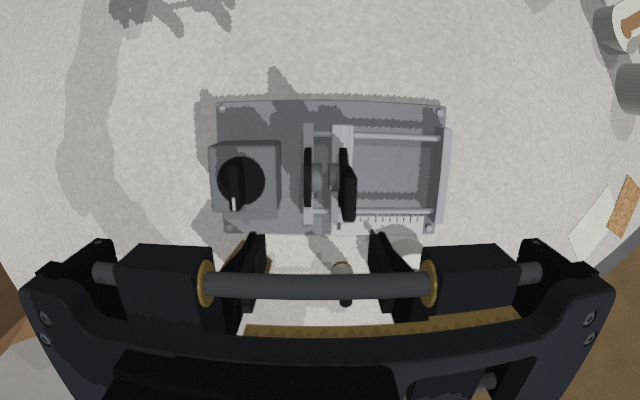

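The knob is back at rest, with the bar parallel to its start at (233,190). Next is the descent onto the cheek grip.

```bash
python3 -m creep '0.008 0.013 -0.03 0 0.06;0.007 0.013 -0.03 0 0.06;0 0 -0.03 0 0.06;0 0 -0.025 0 0.06;0 0 -0.015 0 0.06;0 0 -0.008 0 0.06;0 0 0 0 0.06;0 0 0 0 0.06' 30 && python3 -m creep '0 0 0 0 0;0 0 0 0 0;0 0 0 0 0;0 0 0 0 0;0 0 0 0 0'
python3 - <<'E'
from h import *
look(["pointer_tip","mark_top"],save="f")
s=get_obs();print(s["time_s"],s["tool_pos"],s["tool_rot"],s["force"])
a=cv2.imread("pics/f_wrist.png")[150:350,250:450];b=cv2.imread("pics/f_scene.png")[180:280,300:400]
cv2.imwrite("pics/f.png",np.hstack([cv2.resize(a,(400,400)),cv2.resize(b,(400,400),interpolation=2)]))
E
```

```text
time_s: 12.22
tool_pos: [0.5094, 0.0708, 0.1015]
tool_rot: [180.0, 0.1, 151.8]
force: [-0.2, 0.4, 0.3]
grip_width: 0.0603
grasp_force: 0.0
time_s: 12.85
tool_pos: [0.5087, 0.0707, 0.1006]
tool_rot: [180.0, -0.0, 151.8]
force: [-0.5, -0.7, 0.3]
grip_width: 0.0178
grasp_force: 0.0
pointer_tip {'scene': ([336.7, 222.9], 0.74), 'top': ([321.2, 230.0], 0.43)}
    [0.5792 0.0332 0.0307] [0.0005 0.0005]
mark_top {'scene': ([358.3, 145.7], 0.44)}
13.3 [0.50840374 0.07021968 0.1005489 ] [-1.79950155e+02 -1.79876025e-02  1.51736337e+02] [-2.03461678 -2.15894892  2.91661845]
```

View pics/f.png

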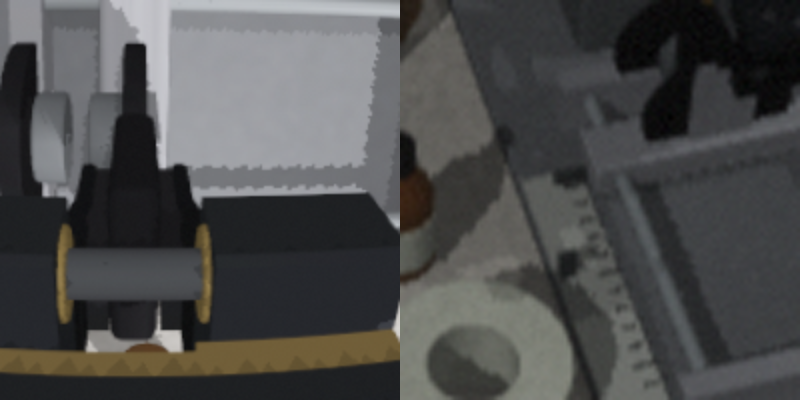

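Pinch in progress; in the scene view the pointer end is near (339,224) and the mark top near (342,243). First estimate of travel is about 45 mm. I'll pull most of it and re-measure.

```bash
python3 -m creep '0 0 0 0 0;0 0 0 0 0;0.0038 0.007 0 0 0;0.0038 0.007 0 0 0;0.0038 0.007 0 0 0;0.0038 0.007 0 0 0;0.0038 0.007 0 0 0;0 0 0 0 0' 40
python3 - <<'E'
from h import *
s=get_obs();print(s["time_s"],s["tool_pos"],s["tool_rot"],s["force"],s["grip_width"],s["grasp_force"])
o=look(["pointer_tip","mark_top","roll","bottle","carton"],save="g")
from scipy.spatial.transform import Rotation as Ro
def T(p,r):
    M=np.eye(4);M[:3,:3]=Ro.from_euler("xyz",r,degrees=True).as_matrix();M[:3,3]=p;return M
cal=cams.calibration("wrist");K=np.array(cal["extrinsics"])@T(s["tool_pos"],s["tool_rot"])
np.save("K.npy",K)
a=cv2.imread("pics/e_wrist.png")[190:250,320:400];b=cv2.imread("pics/g_scene.png")[200:260,310:390];c=cv2.imread("pics/g_top.png")[190:250,270:350];d=cv2.imread("pics/b_wrist.png")[170:230,340:420]
f=lambda i:cv2.resize(i,(400,300),interpolation=cv2.INTER_CUBIC)
cv2.imwrite("pics/g.png",np.vstack([np.hstack([f(a),f(b)]),np.hstack([f(c),f(d)])]))
E
```

```text
time_s: 14.3
tool_pos: [0.5268, 0.1038, 0.1005]
tool_rot: [-179.8, -0.1, 151.7]
force: [-7.1, -7.5, 7.6]
grip_width: 0.0116
grasp_force: 40.0
14.3 [0.52680401 0.10379287 0.10054151] [-1.79751616e+02 -5.54016758e-02  1.51719571e+02] [-7.07711189 -7.48565591  7.58732569] 0.011584111627159268 40.001449612900615
pointer_tip {'scene': ([343.0, 239.8], 0.67), 'top': ([301.7, 222.1], 0.65)}
    [0.5968 0.0687 0.0307] [0.0015 0.0015]
mark_top {'scene': ([345.5, 243.8], 0.57)}
roll {'scene': ([316.6, 282.5], 0.72), 'top': ([292.8, 181.2], 0.8)}
    [0.6816 0.0874 0.0066] [0.0005 0.0005]
bottle {'scene': ([296.9, 242.5], 0.83), 'top': ([333.8, 199.7], 0.82)}
    [0.6444 0.003  0.0018] [0.0044 0.0044]
carton {'scene': ([287.1, 189.9], 0.79), 'top': ([393.1, 234.8], 0.97), 'wrist': ([170.3, 315.4], 0.87)}
    [ 5.699e-01 -1.105e-01  1.000e-04] [0.0032 0.0028 0.0033]
```

View pics/g.png

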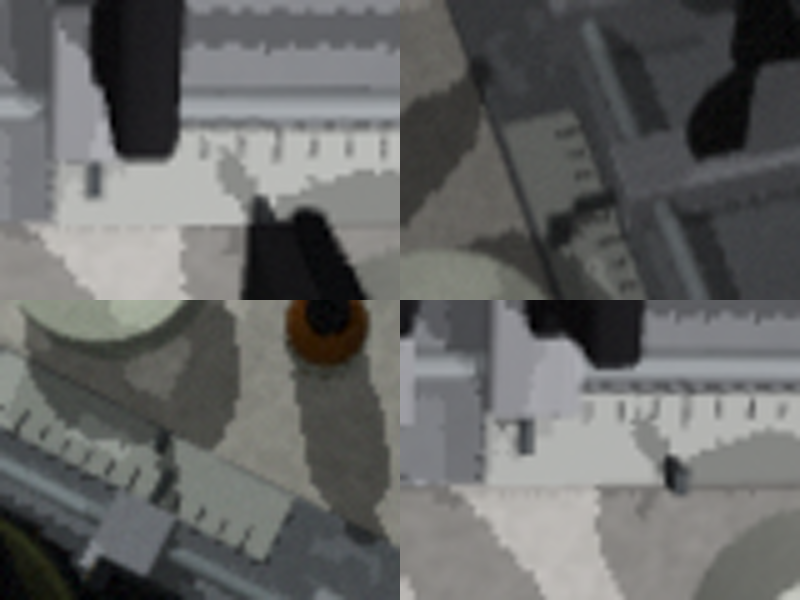

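```bash
python3 - <<'E'
from h import *
from scipy.spatial.transform import Rotation as Ro
K=np.load("K.npy");cal=dict(cams.calibration("wrist"))
def T(p,r):
    M=np.eye(4);M[:3,:3]=Ro.from_euler("xyz",r,degrees=True).as_matrix();M[:3,3]=p;return M
cb=dict(cal);cb["extrinsics"]=K@np.linalg.inv(T([.49672,-.00124,.28258],[179.995,0.002,150.77]))
yv=lambda a:np.array([-np.sin(np.radians(a)),np.cos(np.radians(a)),0])
for a in (-27.5,-28.5,-29.3):
    y=yv(a);f=lambda c,xy,z,k:atz(*ray(c,xy,k),z)
    m=f("wrist",(396.8,207.3),.03,cb);mb=f("wrist",(393.6,202.2),.013,cb);p=f("wrist",(365.4,200.2),.024,cb)
    print(a,"b travel",((m-p)@y).round(4),((mb-p)@y).round(4),"pulled",((np.array([.52680,.10379,0])-[.5084,.0702,0])@y).round(4))
    ct=cams.calibration("top");cs=cams.calibration("scene")
    mt=f("top",(302.6,217),.03,ct);pt=f("top",(303.4,222.4),.024,ct)
    ms=f("scene",(341.5,243.5),.03,cs);ps=f("scene",(344,242.5),.024,cs)
    print("  left now: top",((mt-pt)@y).round(4),"scene",((ms-ps)@y).round(4), m.round(4),mt.round(4),ms.round(4),pt.round(4),ps.round(4))
y=yv(-28.5);g=lambda c,k,P:(lambda q:(k["fx"]*q[0]/q[2]+k["cx"],k["fy"]*q[1]/q[2]+k["cy"]))((np.array(k["extrinsics"])@np.r_[P,1])[:3])
x=np.array([.879,-.477,0])
P=np.array([.52680,.10379,0])+.075*x;P[2]=.024
for c,k in (("top",ct),("scene",cs)):
  print(c,"tip pred",np.round(g(c,k,P),1),"marktop if left 0/5mm",[np.round(g(c,k,P+.009*x+[0,0,.006]+y*d),1) for d in (0,.005)])
E
```

```text
-27.5 b travel 0.0455 0.0447 pulled 0.0383
  left now: top 0.0054 scene 0.0047 [0.6052 0.07   0.03  ] [0.6057 0.0679 0.03  ] [0.6051 0.071  0.03  ] [0.5958 0.067  0.024 ] [0.5971 0.0698 0.024 ]
-28.5 b travel 0.0457 0.0448 pulled 0.0383
  left now: top 0.0055 scene 0.0048 [0.6052 0.07   0.03  ] [0.6057 0.0679 0.03  ] [0.6051 0.071  0.03  ] [0.5958 0.067  0.024 ] [0.5971 0.0698 0.024 ]
-29.3 b travel 0.0458 0.0449 pulled 0.0383
  left now: top 0.0056 scene 0.0049 [0.6052 0.07   0.03  ] [0.6057 0.0679 0.03  ] [0.6051 0.071  0.03  ] [0.5958 0.067  0.024 ] [0.5971 0.0698 0.024 ]
top tip pred [302.9 224. ] marktop if left 0/5mm [array([304.8, 219.6]), array([302.5, 218.4])]
scene tip pred [345.  240.5] marktop if left 0/5mm [array([340.3, 239.7]), array([341.1, 241.9])]
```

Three estimates say 5–7 mm left. I'll pull 6 mm more.

```bash
python3 -m creep '0.0014 0.0026 0 0 0;0.0014 0.0026 0 0 0;0 0 0 0 0;0 0 0 0 0;0 0 0 0 0;0 0 0 0 0'
python3 - <<'E'
from h import *
s=get_obs();print(s["time_s"],s["tool_pos"],s["tool_rot"],s["force"],s["grip_width"],s["grasp_force"])
o=look(["knob_top","pointer_tip","mark_top"],cs=("scene","top"))
acc={c:np.mean([cams.read_camera(c).astype(float) for _ in range(8)],0) for c in("scene","top")}
b=acc["scene"][215:265,315:365];c=acc["top"][195:245,275:325]
f=lambda i:cv2.resize(np.clip(i*1.6,0,255).astype(np.uint8)[:,:,::-1],(400,400),interpolation=cv2.INTER_CUBIC)
cv2.imwrite("pics/i.png",np.hstack([f(b),f(c)]))
E
```

```text
time_s: 15.95
tool_pos: [0.5293, 0.1082, 0.1005]
tool_rot: [-179.7, -0.1, 151.7]
force: [-6.6, -8.0, 7.4]
grip_width: 0.0115
grasp_force: 40.0
15.95 [0.52926833 0.10823449 0.10053528] [-1.79704318e+02 -6.28619777e-02  1.51669005e+02] [-6.64115289 -7.97285012  7.41589271] 0.011541111988840643 40.005236222350504
knob_top {'scene': ([359.7, 143.4], 0.57), 'top': ([360.9, 301.7], 0.96)}
    [ 0.4535 -0.0316  0.1004] [0.0001 0.0001]
pointer_tip {'scene': ([344.1, 240.4], 0.7), 'top': ([299.7, 222.3], 0.75)}
    [0.5968 0.072  0.0321] [0.002 0.002]
mark_top {'scene': ([344.8, 242.7], 0.39)}
```

View pics/i.png

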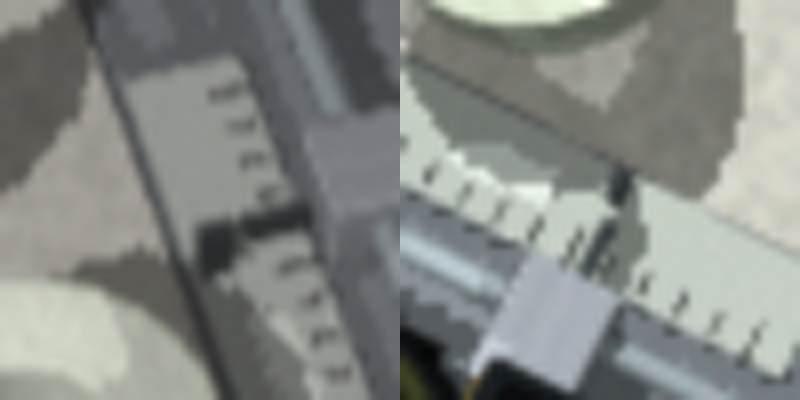

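In the enlarged crops (scene left, top right) the pointer runs almost into the mark, pointer (240,232) to mark (215,240) and pointer (612,230) to mark (621,185). About 1.5–2 mm is left, which agrees with the tool travel. I'll trim that and hand in.

```bash
python3 -m creep '0.0008 0.0015 0 0 0;0 0 0 0 0;0 0 0 0 0;0 0 0 0 0;0 0 0 0 0;0 0 0 0 0;0 0 0 0 0'
python3 - <<'E'
from h import *
s=get_obs();print(s["time_s"],s["tool_pos"],s["grasp_force"])
o=look(["pointer_tip","mark_top","roll","bottle","carton"],cs=("scene","top"))
print(ticket.sign_off())
E
```

```text
time_s: 18.02
tool_pos: [0.53, 0.1096, 0.1005]
tool_rot: [-179.7, -0.1, 151.7]
force: [-7.5, -8.6, 7.6]
grip_width: 0.0114
grasp_force: 40.0
18.025 [0.53002718 0.10961324 0.10053919] 40.00740751878766
pointer_tip {'scene': ([347.2, 240.7], 0.75), 'top': ([301.8, 220.1], 0.59)}
    [0.5972 0.0722 0.0325] [0.0036 0.0036]
mark_top {'scene': ([345.1, 244.5], 0.44)}
roll {'scene': ([318.6, 285.7], 0.7), 'top': ([291.0, 178.2], 0.69)}
    [0.6858 0.0928 0.0081] [0.0021 0.0021]
bottle {'scene': ([296.2, 239.7], 0.69), 'top': ([331.5, 199.5], 0.52)}
    [0.6449 0.0059 0.0137] [0.0069 0.0069]
carton {'scene': ([285.4, 188.6], 0.91), 'top': ([393.6, 232.1], 0.96)}
    [ 0.5738 -0.1109  0.0021] [0.0015 0.0015]
the job is handed in; nothing more can be done
None
```

I handed the job in at about 18 s with no verdict shown: the knob was turned to its stop and sprang back, the gripper still holds the cheek at 40 N with the pointer level with the mark to within an estimated 2 mm, and the roll, bottle and carton are where they stood, to within the camera's accuracy.

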